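# Load the slide carrier under the viewing bridge and bolt it in

### The job

Load the specimen for viewing: with the fingertips or the outside of the fingers, gently push the flat slide carrier along the base plate and under the low bridge until its front is fully home against the stop bar, then push the small slide bolt fully across behind the carrier's tail so that it cannot creep back. Only push: do not lift or tip the carrier and do not touch its glass slide. Leave the loupe on the bridge and the other things standing about where they are.

Things in the scene. Friction and masses are not known exactly. Their poses are not given: they have to be found in the camera images.
- stage: Fixed aluminium base plate 325 x 180 x 10 mm on the desk, bearing rails, bridge, stop bar and bolt. Origin at its underside (plate top at z = +10 mm) on the channel's centre line; x runs along the channel from the open loading area to the stop bar, y to the left of that. The plate spans x -175 to +150, y -80 to +100 mm.
- channel_mouth (a point): On the plate's top where the straight channel begins, midway between the two black rails (60 mm apart, 14 mm wide, 10.5 mm high, running on to the stop bar). It is at x = +30 mm of the stage. Behind it, back to x = -3, flared lead-ins of the same height widen the mouth to y = +-45 mm. Axes as the stage's.
- bridge_mid (a point): Centre of the low bridge's underside, 10.5 mm above the plate's top, at x = +75 mm of the stage. The dark steel bridge is 46 mm long along the channel (x = +52 to +98), 96 mm wide and 6 mm thick, and carries the loupe. Axes as the stage's.
- stop_face (a point): Foot of the black stop bar's face that the carrier's front comes to rest on, on the channel's centre line at plate-top height, x = +125 mm of the stage. The bar is 13 mm high. Axes as the stage's.
- carrier: Loose flat grey plate to push, 135 (x) x 56 (y) x 8 mm, 0.15 kg, front corners rounded 6 mm; an upturned lip across its whole tail (-x) is 6 mm thick and 18 mm high in all. Origin at the centre of the underside, +x to the front. Starts flat on the loading area, front towards the bridge, slightly askew and off line. Slides with 1 to 2 N. Home: origin at x = +57.5, tail at x = -10 mm of the stage.
- glass_slide: The glass slide, 76 x 26 mm, set 1 mm below the carrier's upper face, reaching from 24 mm behind to 52 mm ahead of the carrier's origin: not to be touched. Origin at the centre of its underside.
- bolt (a joint): Dark steel slide bolt, m: 0 = drawn back (starts within 4 mm of it), 0.034 = fully across. It moves to the stage's -y, stays put, needs about 2 N. Bar 8 mm wide (x = -20.5 to -12.5 mm of the stage), top 8.5 mm above the plate; tip at y = +46 drawn back, +12 across, 2.5 mm behind a home carrier's tail. A strap over it, 12 mm above the plate, spans y = +51 to +59.
- bolt_stud (a point): Centre of the top of the bolt's upright dark steel stud, which is pushed. Stud on the bolt's outer end, 14 mm in diameter from 15.5 to 29.5 mm above the plate (a thinner neck below). At x = -16.5 mm of the stage; y = +86 mm drawn back, +52 mm fully across. The outer side (+y) is free.
- loupe_on_bridge: Black loupe, 41 mm in diameter, 38 mm high, standing loose in a low ring over the bridge's window. Origin at the centre of its underside. Leave it standing.
- vial: Bystander: glass specimen vial with a dark blue cap, 22 mm in diameter, 62 mm high, standing on the base plate beside the bridge. Origin at the centre of its underside.
- film_can: Bystander: black film can with a grey lid, 34 mm in diameter, 53 mm high, on the desk beyond the stop bar. Origin at the centre of its underside.
- filter_ring: Bystander: flat filter ring, 50 mm in diameter, 7 mm high, on the desk beyond the stop bar. Origin at the centre of its underside.
- lens_cap: Bystander: black lens cap, 72 mm in diameter, 13 mm high, on the desk behind the loading end of the plate. Origin at the centre of its underside.
- tweezers: Bystander: steel tweezers, 127 mm long, 10 mm high, lying near the desk's front edge. Origin at the centre of the underside.
- dish: Bystander: clear dish with pinned insects, 90 mm in diameter, 16 mm high, at the back. Origin at the centre of its underside.
- mug: Bystander: blue and white mug, 78 mm in diameter, 92 mm high, at the back right. Origin at the centre of its underside.

How it is judged:
By the outcome, as a careful person would: the job done as asked, in the order asked, and still so for the second after the job is handed in, with the robot touching nothing.
It also fails if it takes over 70 s, if anything falls off the work surface, if the arm or the gripper's body presses on something with over 40 N, if the wrist force passes 120 N, or if a joint passes its speed limit or range.

### The arm

A 6-joint arm with a two-finger parallel gripper is mounted at the origin on a cart in front of the work surface, level with it; the furniture and walls round the work are solid. World frame = base frame: x ahead of the robot, y to its left, z up, the work surface at z = 0. Lengths are in m, angles in rad, forces in N, time in s.
With the tool pointing down it reaches from about 0.275 to 0.85 m from the base axis. Payload 19 kg.
Tool frame: the origin (TCP) lies midway between the tips of the shut fingers; the grasp point (between the pads) lies 19 mm behind it; z points along the fingers, y is the line along which they close (so a half turn about z gives the same grasp; the last joint's range is limited). The gripper opens to 85 mm and grips with 20 to 120 N. Pads are 22 mm wide; open, the fingers measure 114 mm over their backs; the gripper's body (76 mm by 85 mm) begins 54 mm behind the grasp point. The pads swing forward as they close: fully open they stand 13 mm farther back than shut.
Start: joints at [1.074, 0.15, 1.437, -0, 1.554, -0.134], TCP at [0.204, 0.538, 0.231] pointing down, gripper open.
Joint ranges: [-2.8, 2.8], [-0.68, 2.1], [0.12, 2.68], [-1.39, 4.53], [0.16, 2.79], [-2.81, 2.81]. Speed limits (rad/s): [1.89, 1.89, 2.22, 3.01, 3.01, 3.01].

### API

Orientations are given as a unit quaternion [w, x, y, z].
In Python, from rig import monitor, eyes, order gives the robot as it stands. The module is installed in compiled form; this text tells all that it offers.
- The arm moves only by the tool jog_arm, never from a script. Its argument "motion" is a list of rows, each an object with "gripper": the opening, from 0 (shut) to 1 (fully open); "offset": the shift along the tool's x, y, z each as a share of 1 m, from -1 to 1, a list of three; "roll": the turn about the tool's z as a share of 180 degrees, from -1 to 1. A call has exactly 8 rows; each row is the pose to reach, as a shift and turn from the pose commanded when the call began, along the tool's axes at that moment, turning the shorter way round; what a row does not reach only later rows make up. A row lasts 1/12 s, in which the tool goes at most 41.7 mm and 7.16 degrees, less where a joint would pass 70% of its speed; a pose out of reach is approached as far as the arm can. A call with a number of a shift or a turn outside -1 to 1 is refused whole. A call with a gripper value outside its range is refused whole. The fingers move at their own pace and stop on an object; "force" is the grip in N (left out, the last holds). Time passes only in rows, so rows that repeat a pose let the fingers close, or fill a call up. It gives the time, the measured TCP pose, the force, the opening and the grip force at its end, in the units of the state.
- monitor.read_state(): the state, without advancing time (a new reading comes with each control period).
- eyes.read_camera(name): name is "side" or "top" or "wrist"; returns a dict with "frame" (400x640x3 uint8, red, green, blue), "mtx" (3x3 intrinsics, pixels), "k1" (the pictures are not rectified: a ray, as slopes to the right and down, at radius r is drawn at 1 + k1 r^2 times it, then the intrinsics apply), "pose" (4x4, takes a point from camera to world coordinates). Camera axes: x right, y up, looking along -z (the intrinsics and any distortion apply to the point x, -y, -z); pixel columns grow to the right and rows downward; lengths in m; the calibration is good to about 2 mm. A picture is of the moment at which its call begins. There is no depth.
- order.close_job(): hands the job in; it is judged then, once.
The state is a dict: "time": time; "qpos": joint angles; "dq": joint speeds; "joint_torque": joint torques, N m; "tcp_pos": TCP position; "orientation": TCP orientation; "wrist_force": force on the tool from outside, world axes, zero at the start; "ft_torque": the same for the moment, N m; "gripper_width": finger opening in m; "grip_force": force on a finger pad.
Only numpy, scipy, OpenCV 4.12 (cv2) and the standard library are available. Lean on these libraries where they do the work, as an engineer would, in place of code of your own. Each camera call takes 0.05 s, during which the arm holds its last target. There are 200 camera calls.

## Working session

There is one attempt and no reset: what is moved stays moved. The work goes in short steps, Python scripts to look and compute and a tool call to move; the robot and the scene stay as the last step left them, time stands still between calls to the robot, and variables do not carry over. Pictures are saved under pics/ and viewed, at most 10 in all, crops included, and the job is handed in when it is done.

Besides the shell and the picture viewer there is one more tool, called after "Request:" as name([rows], argument=value, ...), one row to a line, values as JSON. jog_arm: Moves the arm, as the interface text tells. Shift numbers are shares of 1 m and turn numbers shares of 180 degrees, none past 1 either way. Its arguments: {"type":"object","properties":{"motion":{"type":"array","items":{"type":"object","properties":{"gripper":{"type":"number"},"offset":{"type":"array","items":{"type":"number","minimum":-1,"maximum":1}},"roll":{"type":"number","minimum":-1,"maximum":1}}}},"force":{"type":"number"}},"required":["motion"]}

```bash
mkdir -p pics; cat > h.py <<'E'
import numpy as np, cv2
from rig import monitor, eyes, order
def snap(n,f):
    c=eyes.read_camera(n); cv2.imwrite(f'pics/{f}.png',c['frame'][:,:,::-1]); np.savez(f'pics/{f}.npz',mtx=c['mtx'],k1=c['k1'],pose=c['pose']); return c
def ray(c,u,v):
    K=c['mtx'];k=float(c['k1']); d=np.array([(u-K[0,2])/K[0,0],(v-K[1,2])/K[1,1]]); s=d.copy()
    for _ in range(20): s=d/(1+k*(s@s))
    P=c['pose']; return P[:3,3],P[:3,:3]@np.array([s[0],-s[1],-1])
def onz(c,u,v,z):
    o,d=ray(c,u,v); return o+d*(z-o[2])/d[2]
def proj(c,p):
    P=c['pose'];q=P[:3,:3].T@(np.array(p)-P[:3,3]); s=np.array([q[0],-q[1]])/-q[2]; s=s*(1+float(c['k1'])*(s@s)); K=c['mtx']; return K[0,0]*s[0]+K[0,2],K[1,1]*s[1]+K[1,2]
E
python3 - <<'E'
from h import *
for n in ('side','top','wrist'):
    c=snap(n,n+'0'); print(n,c['mtx'][0,0],c['k1'],c['pose'].round(3).tolist())
a=[cv2.imread(f'pics/{n}0.png') for n in('side','top')]
cv2.imwrite('pics/top0b.png',cv2.resize(a[1],(800,500),interpolation=2))
s=monitor.read_state();print(s['tcp_pos'],s['orientation'],s['time'],s['wrist_force'])
E
```

```text
side 517.8766214892006 -0.049171255388714516 [[-0.994, 0.07, -0.08, 0.429], [-0.106, -0.588, 0.802, 1.289], [0.009, 0.806, 0.592, 1.012], [0.0, 0.0, 0.0, 1.0]]
top 431.3147895066828 -0.09832457810348212 [[0.019, 0.99, -0.143, 0.406], [-1.0, 0.017, -0.014, -0.032], [-0.012, 0.143, 0.99, 1.158], [0.0, 0.0, 0.0, 1.0]]
wrist 284.17682071334485 -0.04170238737684343 [[0.354, -0.902, -0.248, 0.14], [0.935, 0.341, 0.095, 0.561], [-0.001, -0.265, 0.964, 0.373], [0.0, 0.0, 0.0, 1.0]]
[0.20399557 0.53741864 0.23084172] [-1.34152349e-04  1.80396706e-01  9.83593839e-01 -4.13380479e-04] 0.15 [-0.05096495  0.91608587  0.75334627]
```

View pics/top0.png

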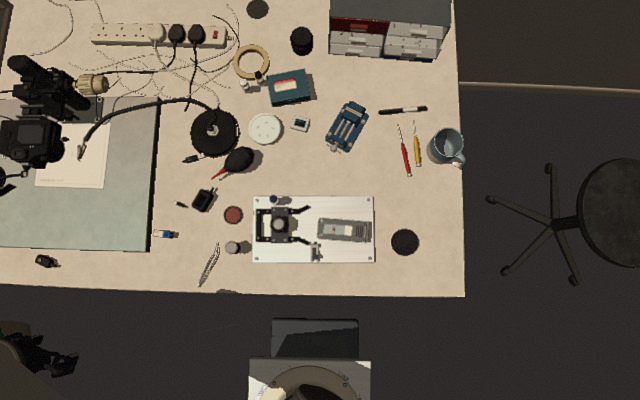

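View pics/side0.png

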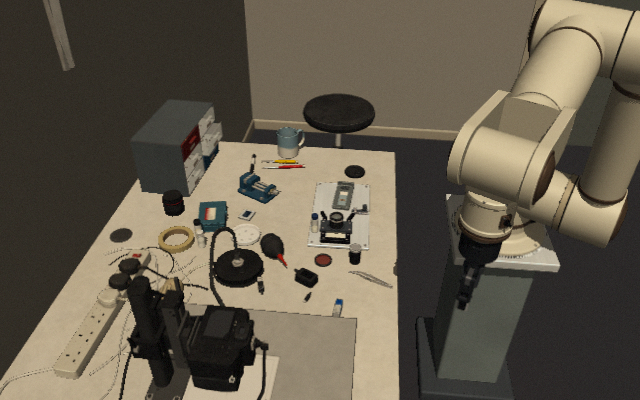

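The top view shows the plate (cols 253–375, rows 196–262), with the channel running left (world +y). The carrier is at about (345,230), the bolt at (316,250) and the loupe at (278,224). I'll enlarge it.

```bash
python3 - <<'E'
import cv2
a=cv2.imread('pics/top0.png')[188:270,245:385]
cv2.imwrite('pics/crop1.png',cv2.resize(a,None,fx=5.7,fy=5.7,interpolation=cv2.INTER_CUBIC))
E
```

```text
(no output)
```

View pics/crop1.png

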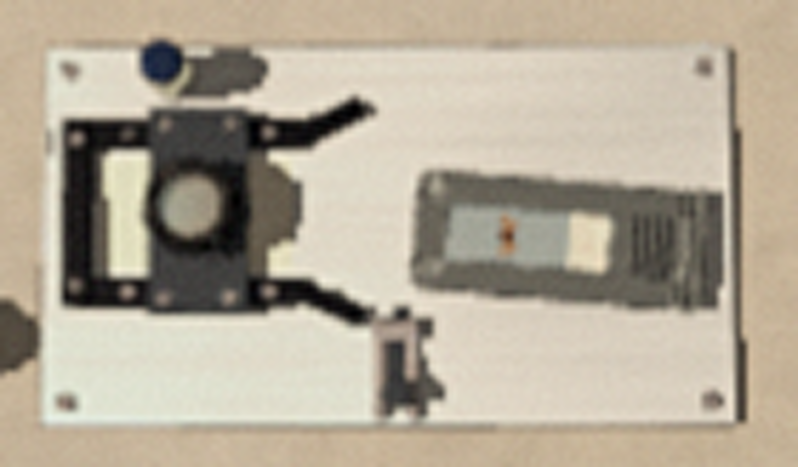

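The crop shows the plate corners at (46,49), (731,48), (738,423) and (42,424). The carrier's front is at x≈414 (y 172–286) and its tail at x≈720 (y 195–306). The bolt stud is near (425,327)–(425,390).

```bash
python3 - <<'E'
from h import *
c=dict(np.load('pics/top0.npz'))
P=lambda x,y,z:onz(c,(x+.5)/5.7-.5+245,(y+.5)/5.7-.5+188,z)
m=np.array([P(46,49,.01),P(731,48,.01),P(738,423,.01),P(42,424,.01)])[:,:2]
s=np.array([[150,-80],[-175,-80],[-175,100],[150,100]])/1000
ms,ss=m.mean(0),s.mean(0);H=(s-ss).T@(m-ms);U,_,V=np.linalg.svd(H);R=V.T@U.T;t=ms-R@ss
print(m.round(4).tolist());print('R',R,'t',t, np.degrees(np.arctan2(R[1,0],R[0,0])));print((m-(s@R.T+t)).round(4).tolist())
S=lambda p:((p[:2]-t)@R*1000).round(1)
for n,x,y,z in [('ft',416,171,.018),('fb',412,286,.018),('tt',722,195,.028),('tb',718,306,.028),('railend',375,108,.0205),('railendb',372,320,.0205),('gl',446,230,.017),('gr',612,245,.017),('stopTL',64,120,.023),('stopBL',64,303,.023),('loupe',192,207,.065),('bridgeTL',150,110,.0265),('bridgeBR',247,308,.0265),('stud?',428,327,.0395),('stud?',432,390,.0395),('vial',162,62,.072)]:
    print(n,P(x,y,z)[:2].round(4),S(P(x,y,z)))
E
```

```text
[[0.5767, 0.1638], [0.5826, -0.1606], [0.4069, -0.1643], [0.4003, 0.1589]]
R [[-0.0205053  -0.99978974]
 [ 0.99978974 -0.0205053 ]] t [0.50137545 0.01214242] 91.17494958238609
[[-0.0016, 0.0], [-0.0023, 0.0006], [0.0019, 0.0006], [0.002, -0.0012]]
ft [ 0.5209 -0.013 ] [-25.5 -19. ]
fb [ 0.4674 -0.0122] [-23.6  34.5]
tt [ 0.5112 -0.1545] [-166.8   -6.4]
tb [ 0.4601 -0.1528] [-164.1   44.7]
railend [0.5499 0.0066] [ -6.5 -48.4]
railendb [0.4512 0.0059] [-5.2 50.3]
gl [ 0.4937 -0.0275] [-39.4   8.5]
gr [ 0.4881 -0.1047] [-116.5   15.7]
stopTL [0.5414 0.1518] [138.8 -42.8]
stopBL [0.4562 0.1485] [137.3  42.4]
loupe [0.4982 0.086 ] [73.9  1.6]
bridgeTL [0.5463 0.1112] [ 98.1 -47. ]
bridgeBR [0.4554 0.0634] [52.1 44.9]
stud? [ 0.4478 -0.0201] [-31.2  54.3]
stud? [ 0.4194 -0.0225] [-32.9  82.7]
vial [0.5624 0.1008] [ 87.3 -62.9]
```

Request:
jog_arm([
  {"offset":[-0.03,-0.03,0],"roll":0.03,"gripper":0.35},
  {"offset":[-0.06,-0.06,0],"roll":0.06,"gripper":0.35},
  {"offset":[-0.09,-0.09,0],"roll":0.09,"gripper":0.35},
  {"offset":[-0.115,-0.115,0],"roll":0.12,"gripper":0.35},
  {"offset":[-0.14,-0.14,0],"roll":0.15,"gripper":0.35},
  {"offset":[-0.165,-0.165,0],"roll":0.18,"gripper":0.35},
  {"offset":[-0.19,-0.19,0],"roll":0.21,"gripper":0.35},
  {"offset":[-0.215,-0.215,0],"roll":0.24,"gripper":0.35},
])

```text
time: 0.82
tcp_pos: [0.3289, 0.2586, 0.2313]
orientation: [0.0, 0.532, 0.847, 0.0]
wrist_force: [1.4, 0.8, -0.8]
gripper_width: 0.0301
grip_force: 0.0
```

Request:
jog_arm([
  {"offset":[-0.035,0,0.005],"roll":0.02,"gripper":0.35},
  {"offset":[-0.07,0,0.01],"roll":0.04,"gripper":0.35},
  {"offset":[-0.105,0,0.015],"roll":0.06,"gripper":0.35},
  {"offset":[-0.14,0,0.02],"roll":0.08,"gripper":0.35},
  {"offset":[-0.175,-0.005,0.025],"roll":0.1,"gripper":0.35},
  {"offset":[-0.21,-0.01,0.03],"roll":0.12,"gripper":0.35},
  {"offset":[-0.245,-0.01,0.035],"roll":0.138,"gripper":0.35},
  {"offset":[-0.28,-0.01,0.04],"roll":0.138,"gripper":0.35},
])

```text
time: 1.48
tcp_pos: [0.4427, 0.0023, 0.1911]
orientation: [0.0, 0.701, 0.713, 0.0]
wrist_force: [0.6, 1.0, 0.7]
gripper_width: 0.03
grip_force: 0.0
```

Request:
jog_arm([
  {"offset":[-0.03,0.05,0],"roll":0,"gripper":0.35},
  {"offset":[-0.06,0.05,0],"roll":0,"gripper":0.35},
  {"offset":[-0.09,0.05,0],"roll":0,"gripper":0.35},
  {"offset":[-0.1,0.05,0],"roll":0,"gripper":0.35},
  {"offset":[-0.1,0.05,0],"roll":0,"gripper":0.35},
  {"offset":[-0.1,0.05,0],"roll":0,"gripper":0.35},
  {"offset":[-0.1,0.05,0],"roll":0,"gripper":0.35},
  {"offset":[-0.1,0.05,0],"roll":0,"gripper":0.35},
])

```text
time: 2.15
tcp_pos: [0.4945, -0.0936, 0.1915]
orientation: [0.0, 0.699, 0.715, 0.0]
wrist_force: [0.9, -0.3, 0.0]
gripper_width: 0.0298
grip_force: 0.0
```

```bash
python3 - <<'E'
from h import *
c=snap('wrist','w1'); print(c['pose'].round(3).tolist()); cv2.imwrite('pics/w1b.png',cv2.resize(cv2.imread('pics/w1.png'),(800,500),interpolation=cv2.INTER_CUBIC))
s=monitor.read_state();print(s['tcp_pos'],s['orientation'],s['time'],s['qpos'])
E
```

```text
[[1.0, -0.021, -0.006, 0.492], [0.022, 0.964, 0.265, -0.027], [0.001, -0.265, 0.964, 0.334], [0.0, 0.0, 0.0, 1.0]]
[ 0.49457229 -0.09368065  0.19152835] [1.65282506e-04 6.99340967e-01 7.14788204e-01 9.59652639e-05] 2.2 [-3.40393407e-01  1.76741301e-02  1.66146775e+00  3.53105644e-05
  1.46207015e+00 -3.62243359e-01]
```

View pics/w1b.png

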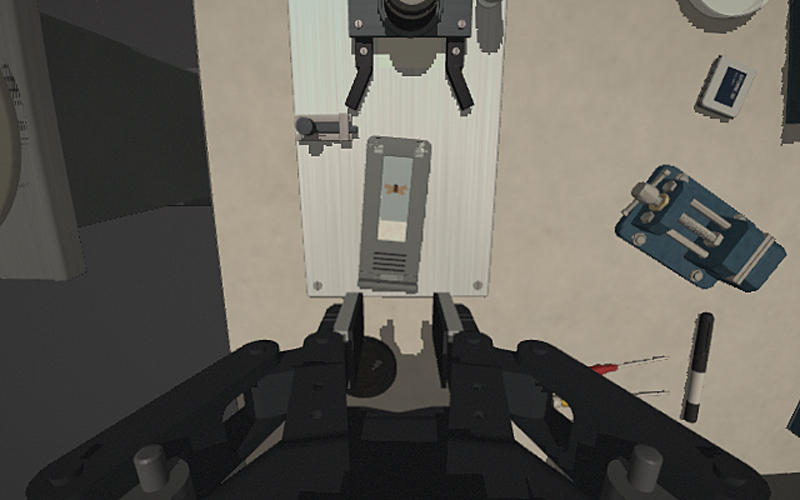

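The wrist view (800-px scale) shows the carrier's front corners at (367,138) and (431,141), and its tail lip at (360,284)–(417,290). The plate's rear corners are (308,297) and (489,297). The stud is at (305,126) and the flare tips are at (352,109) and (467,112).

```bash
python3 - <<'E'
from h import *
c=dict(np.load('pics/w1.npz'))
P=lambda x,y,z:onz(c,(x+.5)*.8-.5,(y+.5)*.8-.5,z)
th=np.radians(91.17);R=np.array([[np.cos(th),-np.sin(th)],[np.sin(th),np.cos(th)]]);t=np.array([.5014,.0121])
S=lambda p:((p[:2]-t)@R*1000).round(1)
for n,x,y,z in [('plateL',308,297,.01),('plateR',489,297,.01),('edgeL',291,30,.01),('edgeR',506,30,.01),('fl',367,138,.018),('fr',431,141,.018),('tl',360,284,.028),('tr',417,290,.028),('flareL',352,109,.0205),('flareR',467,112,.0205),('screwL',364,50,.0205),('screwR',456,50,.0205),('bridgeL',349,37,.0265),('bridgeR',471,37,.0265),('stud',305,126,.0395),('padL',350,293,.2),('padR',440,293,.2)]:
    print(n,P(x,y,z)[:2].round(4),S(P(x,y,z)))
E
```

```text
plateL [ 0.4069 -0.1656] [-175.8   98.1]
plateR [ 0.5853 -0.1617] [-175.5  -80.3]
edgeL [0.4023 0.0701] [60.  97.9]
edgeR [0.5792 0.0741] [ 60.4 -79. ]
fl [ 0.4658 -0.015 ] [-26.4  36.2]
fr [ 0.5205 -0.0163] [-28.7 -18.5]
tl [ 0.4602 -0.1439] [-155.1   44.4]
tr [ 0.5128 -0.1486] [-160.9   -8.1]
flareL [0.4535 0.0079] [-3.3 48. ]
flareR [0.5492 0.0077] [ -5.3 -47.7]
screwL [0.4634 0.053 ] [41.7 37.1]
screwR [0.5373 0.0548] [ 42.  -36.7]
bridgeL [0.4522 0.0607] [49.6 48.2]
bridgeR [0.5476 0.063 ] [ 49.9 -47.3]
stud [ 0.4185 -0.0075] [-17.9  83.3]
padL [ 0.474 -0.082] [-93.5  29.3]
padR [ 0.5105 -0.0812] [-93.5  -7.2]
```

Request:
jog_arm([
  {"offset":[-0.03,-0.004,0],"roll":0.01,"gripper":0.28},
  {"offset":[-0.06,-0.008,0],"roll":0.023,"gripper":0.28},
  {"offset":[-0.083,-0.011,0],"roll":0.023,"gripper":0.28},
  {"offset":[-0.083,-0.011,0.03],"roll":0.023,"gripper":0.28},
  {"offset":[-0.083,-0.011,0.06],"roll":0.023,"gripper":0.28},
  {"offset":[-0.083,-0.011,0.09],"roll":0.023,"gripper":0.28},
  {"offset":[-0.083,-0.011,0.12],"roll":0.023,"gripper":0.28},
  {"offset":[-0.083,-0.011,0.145],"roll":0.023,"gripper":0.28},
])

```text
time: 2.87
tcp_pos: [0.4849, -0.1769, 0.0446]
orientation: [-0.0, 0.725, 0.689, -0.0]
wrist_force: [0.8, 0.6, -0.4]
gripper_width: 0.024
grip_force: 0.0
```

Request:
jog_arm([
  {"offset":[0,0,0.01],"roll":0,"gripper":0.28},
  {"offset":[0,0,0.02],"roll":0,"gripper":0.28},
  {"offset":[0,0,0.026],"roll":0,"gripper":0.28},
  {"offset":[0,0,0.03],"roll":0,"gripper":0.28},
  {"offset":[0,0,0.032],"roll":0,"gripper":0.28},
  {"offset":[0,0,0.032],"roll":0,"gripper":0.28},
  {"offset":[0,0,0.032],"roll":0,"gripper":0.28},
  {"offset":[0,0,0.032],"roll":0,"gripper":0.28},
])

```text
time: 3.53
tcp_pos: [0.4856, -0.1782, 0.015]
orientation: [0.001, 0.725, 0.689, 0.0]
wrist_force: [-0.6, -0.1, 0.9]
gripper_width: 0.0238
grip_force: 0.0
```

```bash
cat >> h.py <<'E'
th=np.radians(91.17);R=np.array([[np.cos(th),-np.sin(th)],[np.sin(th),np.cos(th)]]);t=np.array([.501,.0116])
S=lambda p:((np.array(p)[:2]-t)@R*1000).round(1)
def st():
    s=monitor.read_state();q=s['orientation'];print('stage',S(s['tcp_pos']),'z',s['tcp_pos'][2].round(4),'yaw',(np.degrees(2*np.arctan2(q[2],q[1]))-91.17).round(2),'F',s['wrist_force'].round(1),s['time'])
E
python3 - <<'E'
from h import *
c=snap('wrist','w2');st()
cv2.imwrite('pics/w2b.png',cv2.resize(cv2.imread('pics/w2.png'),(800,500),interpolation=cv2.INTER_CUBIC))
E
```

```text
stage [-189.4   19.3] z 0.0149 yaw -4.14 F [-0.6  0.6  0.5] 3.5833
```

View pics/w2b.png

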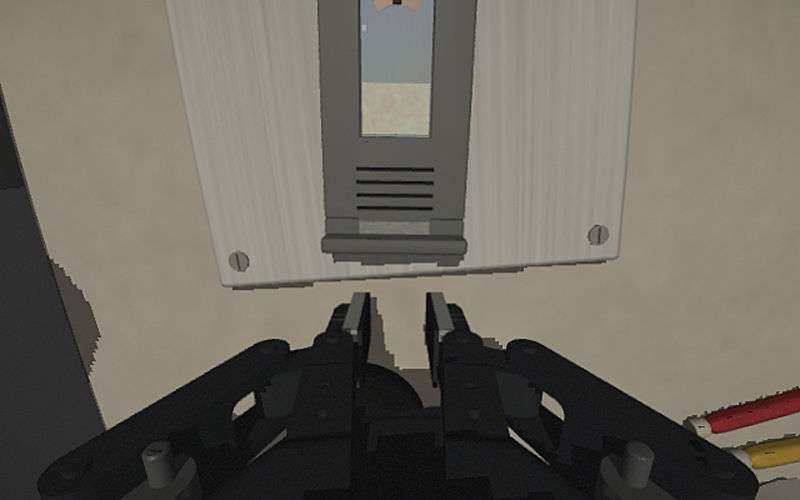

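The lip is level in the image (row ~253, cols 322–467), so it is square to the fingers (tips at row 293) and roughly centred on them. I'll start the push and steer gradually onto the centre line.

Request:
jog_arm([
  {"offset":[0.007,0,0.001],"roll":0,"gripper":0.28},
  {"offset":[0.012,0,0.001],"roll":0,"gripper":0.28},
  {"offset":[0.016,0,0.001],"roll":0,"gripper":0.28},
  {"offset":[0.02,0.0008,0.001],"roll":-0.0014,"gripper":0.28},
  {"offset":[0.024,0.0016,0.001],"roll":-0.0028,"gripper":0.28},
  {"offset":[0.028,0.0024,0.001],"roll":-0.0042,"gripper":0.28},
  {"offset":[0.032,0.0032,0.001],"roll":-0.0056,"gripper":0.28},
  {"offset":[0.036,0.004,0.001],"roll":-0.007,"gripper":0.28},
])

```text
time: 4.25
tcp_pos: [0.4913, -0.1419, 0.0134]
orientation: [0.0, 0.717, 0.697, -0.0]
wrist_force: [-0.3, -1.5, 0.7]
gripper_width: 0.0242
grip_force: 0.6
```

```bash
python3 - <<'E'
from h import *
c=snap('wrist','w3');st()
cv2.imwrite('pics/w3b.png',cv2.resize(cv2.imread('pics/w3.png'),(800,500),interpolation=cv2.INTER_CUBIC))
E
```

```text
stage [-152.7   12.7] z 0.0133 yaw -2.82 F [-0.6  0.3  0.1] 4.3
```

View pics/w3b.png

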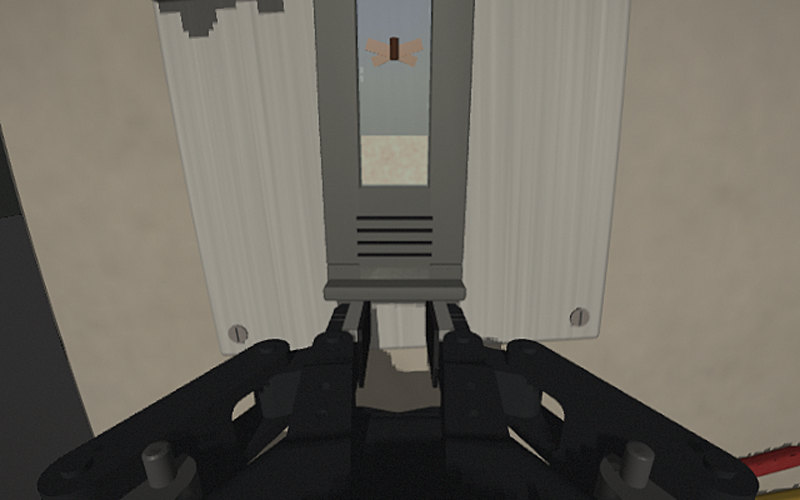

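In contact: the lip is square on the fingers (row 292, cols 325–466) and centred. I'll keep going.

Request:
jog_arm([
  {"offset":[0.004,0.001,0],"roll":-0.0014,"gripper":0.28},
  {"offset":[0.008,0.0019,0],"roll":-0.0028,"gripper":0.28},
  {"offset":[0.012,0.0029,0],"roll":-0.0042,"gripper":0.28},
  {"offset":[0.016,0.0038,0],"roll":-0.0056,"gripper":0.28},
  {"offset":[0.02,0.0048,0],"roll":-0.007,"gripper":0.28},
  {"offset":[0.024,0.0057,0],"roll":-0.0084,"gripper":0.28},
  {"offset":[0.028,0.0067,0],"roll":-0.0098,"gripper":0.28},
  {"offset":[0.032,0.0076,0],"roll":-0.0112,"gripper":0.28},
])

```text
time: 4.97
tcp_pos: [0.4998, -0.1101, 0.0133]
orientation: [0.0, 0.705, 0.709, -0.0]
wrist_force: [0.1, -1.7, 1.3]
gripper_width: 0.0243
grip_force: 0.7
```

```bash
python3 - <<'E'
from h import *
c=snap('wrist','w4');st()
cv2.imwrite('pics/w4b.png',cv2.resize(cv2.imread('pics/w4.png'),(800,500),interpolation=cv2.INTER_CUBIC))
E
```

```text
stage [-121.1    3.5] z 0.0133 yaw -0.8 F [-0.2  0.7  0.1] 5.0167
```

View pics/w4b.png

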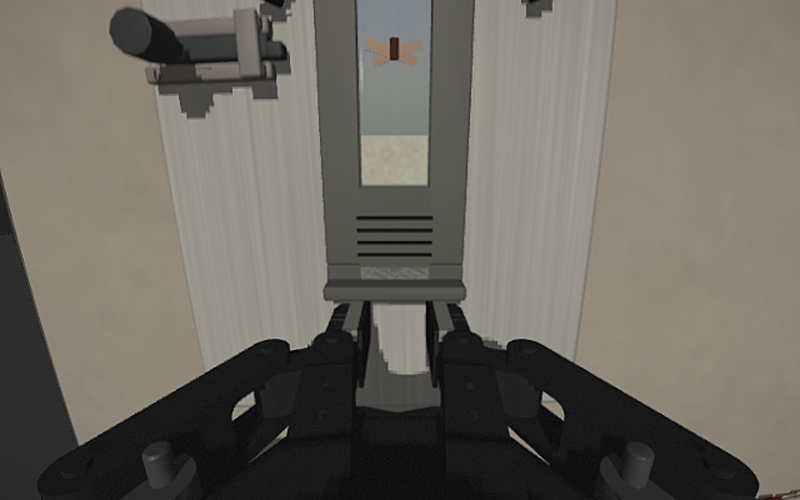

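Request:
jog_arm([
  {"offset":[0.004,0.001,0],"roll":-0.0012,"gripper":0.28},
  {"offset":[0.008,0.002,0],"roll":-0.0024,"gripper":0.28},
  {"offset":[0.012,0.003,0],"roll":-0.0036,"gripper":0.28},
  {"offset":[0.016,0.0038,0],"roll":-0.0044,"gripper":0.28},
  {"offset":[0.02,0.0039,0],"roll":-0.0044,"gripper":0.28},
  {"offset":[0.023,0.0038,0],"roll":-0.0044,"gripper":0.28},
  {"offset":[0.026,0.0038,0],"roll":-0.0044,"gripper":0.28},
  {"offset":[0.029,0.0037,0],"roll":-0.0044,"gripper":0.28},
])

```text
time: 5.68
tcp_pos: [0.5032, -0.0811, 0.0133]
orientation: [-0.0, 0.7, 0.714, -0.0]
wrist_force: [1.1, -0.6, 0.5]
gripper_width: 0.0239
grip_force: 0.4
```

```bash
python3 - <<'E'
from h import *
c=snap('wrist','w5');st()
cv2.imwrite('pics/w5b.png',cv2.resize(cv2.imread('pics/w5.png'),(800,500),interpolation=cv2.INTER_CUBIC))
E
```

```text
stage [-92.4  -0.3] z 0.0133 yaw -0.07 F [0.1 0.7 0.1] 5.7333
```

View pics/w5b.png

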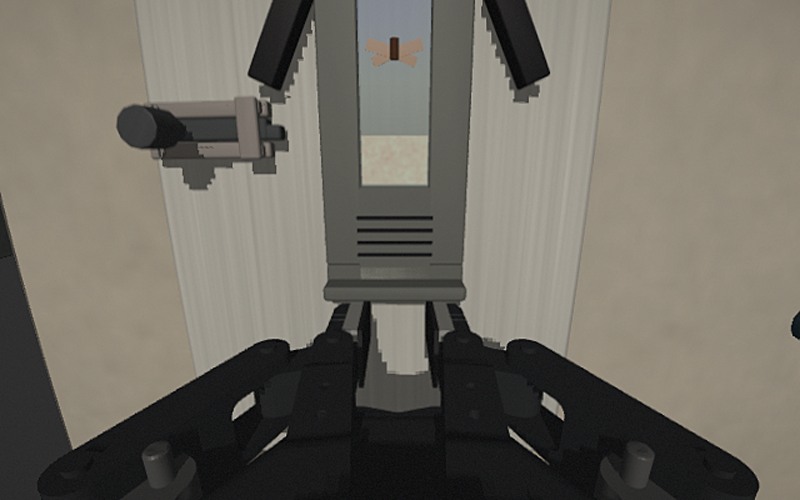

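The carrier's front is in the channel and everything is square. The flare tips (282,90)/(520,88) have their midpoint at 401 against the carrier's centre at 396, so I'll nudge 1 mm to the right while pushing on.

Request:
jog_arm([
  {"offset":[0.004,0.0003,0],"roll":0,"gripper":0.28},
  {"offset":[0.008,0.0006,0],"roll":0,"gripper":0.28},
  {"offset":[0.012,0.0009,0],"roll":0,"gripper":0.28},
  {"offset":[0.016,0.001,0],"roll":0,"gripper":0.28},
  {"offset":[0.02,0.001,0],"roll":0,"gripper":0.28},
  {"offset":[0.024,0.001,0],"roll":0,"gripper":0.28},
  {"offset":[0.028,0.001,0],"roll":0,"gripper":0.28},
  {"offset":[0.032,0.001,0],"roll":0,"gripper":0.28},
])

```text
time: 6.4
tcp_pos: [0.5036, -0.049, 0.0133]
orientation: [0.0, 0.7, 0.714, -0.0]
wrist_force: [-0.7, 0.2, 0.2]
gripper_width: 0.0235
grip_force: 0.4
```

Request:
jog_arm([
  {"offset":[0.004,0,0],"roll":0,"gripper":0.28},
  {"offset":[0.008,0,0],"roll":0,"gripper":0.28},
  {"offset":[0.012,0,0],"roll":0,"gripper":0.28},
  {"offset":[0.016,0,0],"roll":0,"gripper":0.28},
  {"offset":[0.02,0,0],"roll":0,"gripper":0.28},
  {"offset":[0.023,0,0],"roll":0,"gripper":0.28},
  {"offset":[0.026,0,0],"roll":0,"gripper":0.28},
  {"offset":[0.029,0,0],"roll":0,"gripper":0.28},
])

```text
time: 7.07
tcp_pos: [0.5031, -0.0202, 0.0133]
orientation: [0.0, 0.7, 0.714, -0.0]
wrist_force: [-0.1, -1.0, -0.1]
gripper_width: 0.0238
grip_force: 0.4
```

```bash
python3 - <<'E'
from h import *
st()
E
```

```text
stage [-31.8  -1.5] z 0.0133 yaw -0.07 F [-0.1 -1.  -0.1] 7.0667
```

Request:
jog_arm([
  {"offset":[0.002,0,0],"roll":0,"gripper":0.28},
  {"offset":[0.0035,0,0],"roll":0,"gripper":0.28},
  {"offset":[0.005,0,0],"roll":0,"gripper":0.28},
  {"offset":[0.006,0,0],"roll":0,"gripper":0.28},
  {"offset":[0.007,0,0],"roll":0,"gripper":0.28},
  {"offset":[0.0075,0,0],"roll":0,"gripper":0.28},
  {"offset":[0.008,0,0],"roll":0,"gripper":0.28},
  {"offset":[0.0085,0,0],"roll":0,"gripper":0.28},
])

```text
time: 7.73
tcp_pos: [0.5029, -0.012, 0.0133]
orientation: [0.0, 0.7, 0.714, -0.0]
wrist_force: [-0.1, -1.6, 0.2]
gripper_width: 0.0243
grip_force: 0.4
```

Request:
jog_arm([
  {"offset":[0.0003,0,0],"roll":0,"gripper":0.28},
  {"offset":[0.0006,0,0],"roll":0,"gripper":0.28},
  {"offset":[0.0009,0,0],"roll":0,"gripper":0.28},
  {"offset":[0.0012,0,0],"roll":0,"gripper":0.28},
  {"offset":[0.0015,0,0],"roll":0,"gripper":0.28},
  {"offset":[0.0015,0,0],"roll":0,"gripper":0.28},
  {"offset":[0.0015,0,0],"roll":0,"gripper":0.28},
  {"offset":[0.0015,0,0],"roll":0,"gripper":0.28},
])

```text
time: 8.4
tcp_pos: [0.5029, -0.0104, 0.0133]
orientation: [-0.0, 0.7, 0.714, -0.0]
wrist_force: [0.2, -0.7, 0.6]
gripper_width: 0.024
grip_force: 0.0
```

Request:
jog_arm([
  {"offset":[0.0003,0,0],"roll":0,"gripper":0.28},
  {"offset":[0.0006,0,0],"roll":0,"gripper":0.28},
  {"offset":[0.0009,0,0],"roll":0,"gripper":0.28},
  {"offset":[0.0012,0,0],"roll":0,"gripper":0.28},
  {"offset":[0.0015,0,0],"roll":0,"gripper":0.28},
  {"offset":[0.0015,0,0],"roll":0,"gripper":0.28},
  {"offset":[0.0015,0,0],"roll":0,"gripper":0.28},
  {"offset":[0.0015,0,0],"roll":0,"gripper":0.28},
])

```text
time: 9.07
tcp_pos: [0.5031, -0.0096, 0.0134]
orientation: [0.001, 0.7, 0.714, -0.0]
wrist_force: [1.1, -9.6, -0.4]
gripper_width: 0.0236
grip_force: 4.2
```

```bash
python3 - <<'E'
from h import *
st()
E
```

```text
stage [-21.3  -1.6] z 0.0134 yaw -0.07 F [ 1.1 -9.6 -0.4] 9.0667
```

Contact with the stop: −9.6 N, TCP at stage x −21.3 as predicted. I'll back off, rise, shut the fingers and check.

Request:
jog_arm([
  {"offset":[-0.005,0,0],"roll":0,"gripper":0.28},
  {"offset":[-0.015,0,0],"roll":0,"gripper":0.28},
  {"offset":[-0.03,0,0],"roll":0,"gripper":0.28},
  {"offset":[-0.04,0,0],"roll":0,"gripper":0.28},
  {"offset":[-0.05,0,-0.03],"roll":0,"gripper":0},
  {"offset":[-0.06,-0.01,-0.06],"roll":0,"gripper":0},
  {"offset":[-0.06,-0.02,-0.09],"roll":0,"gripper":0},
  {"offset":[-0.06,-0.03,-0.1],"roll":0,"gripper":0},
])

```text
time: 9.73
tcp_pos: [0.4749, -0.0709, 0.1172]
orientation: [0.002, 0.701, 0.713, 0.001]
wrist_force: [0.5, 0.1, 0.7]
gripper_width: -0.0
grip_force: 0.0
```

```bash
python3 - <<'E'
from h import *
c=snap('wrist','w6');st()
cv2.imwrite('pics/w6b.png',cv2.resize(cv2.imread('pics/w6.png'),(800,500),interpolation=cv2.INTER_CUBIC))
E
```

```text
stage [-81.7  28.9] z 0.1174 yaw -0.11 F [1.8 0.2 3.2] 9.7833
```

View pics/w6b.png

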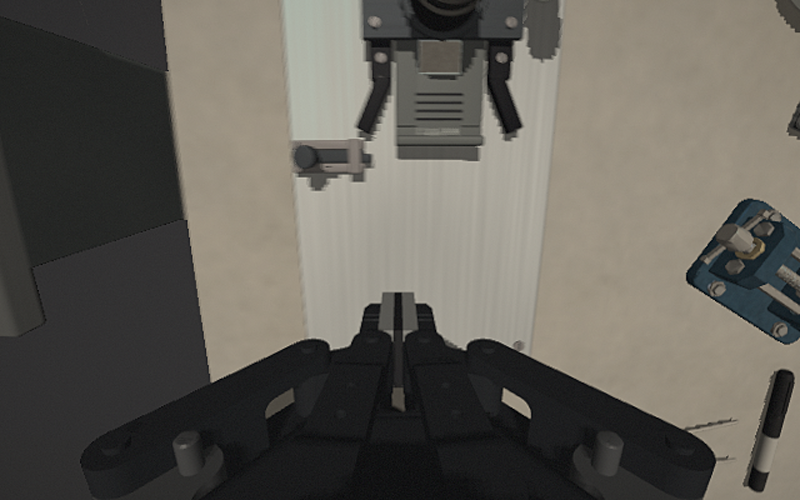

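The carrier is home and square between the flares (lip cols 396–481, rows 128–148). The bolt bar lies just behind its tail, and the stud is at (305,156).

```bash
python3 - <<'E'
from h import *
c=dict(np.load('pics/w6.npz'))
P=lambda x,y,z:S(onz(c,(x+.5)*.8-.5,(y+.5)*.8-.5,z))
for n,x,y,z in [('stud',305,156,.0395),('lipL',396,147,.028),('lipR',481,147,.028),('tipL',381,293,.1172),('tipR',415,293,.1172),('backL',363,310,.125),('backR',436,310,.125),('flareL',360,130,.0205),('flareR',522,130,.0205)]: print(n,P(x,y,z))
st()
E
```

```text
stud [-16.7  84.1]
lipL [-11.5  29.3]
lipR [-11.5 -24.3]
tipL [-73.3  35.9]
tipR [-73.3  21.2]
backL [-77.6  43.1]
backR [-77.7  12.9]
flareL [-0.8 52.3]
flareR [ -0.6 -52.1]
stage [-81.7  28.9] z 0.1174 yaw -0.11 F [1.8 0.2 3.2] 9.7833
```

Request:
jog_arm([
  {"offset":[0,-0.03,0],"roll":0,"gripper":0},
  {"offset":[0.015,-0.055,0],"roll":0,"gripper":0},
  {"offset":[0.035,-0.075,0],"roll":0,"gripper":0},
  {"offset":[0.055,-0.086,0],"roll":0,"gripper":0},
  {"offset":[0.065,-0.086,0.02],"roll":0,"gripper":0},
  {"offset":[0.065,-0.086,0.045],"roll":0,"gripper":0},
  {"offset":[0.065,-0.086,0.07],"roll":0,"gripper":0},
  {"offset":[0.065,-0.086,0.08],"roll":0,"gripper":0},
])

```text
time: 10.45
tcp_pos: [0.3854, -0.0059, 0.0304]
orientation: [-0.001, 0.7, 0.714, -0.001]
wrist_force: [-0.4, 1.4, -0.7]
gripper_width: -0.0003
grip_force: 0.0
```

```bash
python3 - <<'E'
from h import *
st()
E
```

```text
stage [-15.2 116. ] z 0.0304 yaw -0.06 F [-0.4  1.4 -0.7] 10.45
```

Request:
jog_arm([
  {"offset":[-0.001,0.003,0.002],"roll":0,"gripper":0},
  {"offset":[-0.001,0.008,0.002],"roll":0,"gripper":0},
  {"offset":[-0.001,0.012,0.002],"roll":0,"gripper":0},
  {"offset":[-0.001,0.016,0.002],"roll":0,"gripper":0},
  {"offset":[-0.001,0.02,0.002],"roll":0,"gripper":0},
  {"offset":[-0.001,0.024,0.002],"roll":0,"gripper":0},
  {"offset":[-0.001,0.028,0.002],"roll":0,"gripper":0},
  {"offset":[-0.001,0.032,0.002],"roll":0,"gripper":0},
])

```text
time: 11.12
tcp_pos: [0.4195, -0.0067, 0.0316]
orientation: [0.0, 0.7, 0.714, 0.0]
wrist_force: [-0.5, -0.5, 4.0]
gripper_width: -0.0001
grip_force: 1.9
```

Request:
jog_arm([
  {"offset":[0,0.001,0],"roll":0,"gripper":0},
  {"offset":[0,0.002,0],"roll":0,"gripper":0},
  {"offset":[0,0.003,0],"roll":0,"gripper":0},
  {"offset":[0,0.004,0],"roll":0,"gripper":0},
  {"offset":[0,0.005,0],"roll":0,"gripper":0},
  {"offset":[0,0.006,0],"roll":0,"gripper":0},
  {"offset":[0,0.007,0],"roll":0,"gripper":0},
  {"offset":[0,0.008,0],"roll":0,"gripper":0},
])

```text
time: 11.78
tcp_pos: [0.4268, -0.0064, 0.0313]
orientation: [-0.0, 0.7, 0.714, -0.0]
wrist_force: [-1.8, 0.2, 1.9]
gripper_width: 0.0001
grip_force: 0.8
```

```bash
python3 - <<'E'
from h import *
c=snap('wrist','w7');st()
cv2.imwrite('pics/w7b.png',cv2.resize(cv2.imread('pics/w7.png'),(800,500),interpolation=cv2.INTER_CUBIC))
E
```

```text
stage [-16.4  74.4] z 0.0313 yaw -0.07 F [-1.9 -0.2  0.9] 11.8333
```

View pics/w7b.png

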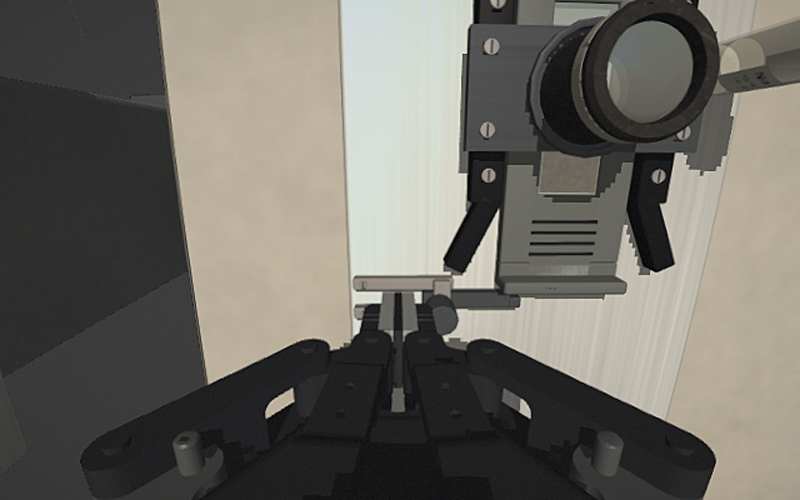

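The bolt bar has moved to about mid-travel behind the tail (tip at col 520, row 301), with the finger on the stud. I'll continue gently until it stops.

Request:
jog_arm([
  {"offset":[0,0.001,0],"roll":0,"gripper":0},
  {"offset":[0,0.002,0],"roll":0,"gripper":0},
  {"offset":[0,0.0025,0],"roll":0,"gripper":0},
  {"offset":[0,0.003,0],"roll":0,"gripper":0},
  {"offset":[0,0.0035,0],"roll":0,"gripper":0},
  {"offset":[0,0.004,0],"roll":0,"gripper":0},
  {"offset":[0,0.0045,0],"roll":0,"gripper":0},
  {"offset":[0,0.005,0],"roll":0,"gripper":0},
])

```text
time: 12.5
tcp_pos: [0.4318, -0.0063, 0.0313]
orientation: [0.0, 0.7, 0.714, -0.0]
wrist_force: [-2.6, 0.4, 1.5]
gripper_width: -0.0
grip_force: 1.5
```

Request:
jog_arm([
  {"offset":[0,0.0003,0],"roll":0,"gripper":0},
  {"offset":[0,0.0006,0],"roll":0,"gripper":0},
  {"offset":[0,0.0009,0],"roll":0,"gripper":0},
  {"offset":[0,0.0012,0],"roll":0,"gripper":0},
  {"offset":[0,0.0015,0],"roll":0,"gripper":0},
  {"offset":[0,0.0015,0],"roll":0,"gripper":0},
  {"offset":[0,0.0015,0],"roll":0,"gripper":0},
  {"offset":[0,0.0015,0],"roll":0,"gripper":0},
])

```text
time: 13.17
tcp_pos: [0.4323, -0.0062, 0.031]
orientation: [-0.001, 0.7, 0.714, -0.001]
wrist_force: [-10.1, -0.6, 5.8]
gripper_width: -0.0
grip_force: 5.9
```

Request:
jog_arm([
  {"offset":[0,0.0003,0],"roll":0,"gripper":0},
  {"offset":[0,0.0006,0],"roll":0,"gripper":0},
  {"offset":[0,0.0006,0],"roll":0,"gripper":0},
  {"offset":[0,0.0006,0],"roll":0,"gripper":0},
  {"offset":[0,0.0006,0],"roll":0,"gripper":0},
  {"offset":[0,0.0006,0],"roll":0,"gripper":0},
  {"offset":[0,0.0006,0],"roll":0,"gripper":0},
  {"offset":[0,0.0006,0],"roll":0,"gripper":0},
])

```text
time: 13.83
tcp_pos: [0.4325, -0.0062, 0.0309]
orientation: [-0.001, 0.7, 0.714, -0.001]
wrist_force: [-13.8, -0.2, 7.5]
gripper_width: -0.0001
grip_force: 8.0
```

Request:
jog_arm([
  {"offset":[0,-0.005,0],"roll":0,"gripper":0},
  {"offset":[0,-0.015,0],"roll":0,"gripper":0},
  {"offset":[0,-0.03,0],"roll":0,"gripper":0},
  {"offset":[0,-0.04,-0.02],"roll":0,"gripper":0},
  {"offset":[-0.02,-0.04,-0.045],"roll":0,"gripper":0},
  {"offset":[-0.045,-0.03,-0.07],"roll":0,"gripper":0},
  {"offset":[-0.066,0,-0.087],"roll":0,"gripper":0},
  {"offset":[-0.066,0.02,-0.087],"roll":0,"gripper":0},
])

```text
time: 14.5
tcp_pos: [0.4579, -0.0753, 0.1224]
orientation: [0.004, 0.701, 0.713, 0.001]
wrist_force: [0.4, -0.2, 0.8]
gripper_width: -0.0001
grip_force: 0.0
```

Request:
jog_arm([
  {"offset":[0,0.02,0],"roll":0,"gripper":0},
  {"offset":[0,0.02,0],"roll":0,"gripper":0},
  {"offset":[0,0.02,0],"roll":0,"gripper":0},
  {"offset":[0,0.02,0],"roll":0,"gripper":0},
  {"offset":[0,0.02,0],"roll":0,"gripper":0},
  {"offset":[0,0.02,0],"roll":0,"gripper":0},
  {"offset":[0,0.02,0],"roll":0,"gripper":0},
  {"offset":[0,0.02,0],"roll":0,"gripper":0},
])

```text
time: 15.17
tcp_pos: [0.475, -0.0714, 0.1185]
orientation: [0.0, 0.7, 0.714, 0.0]
wrist_force: [0.1, -0.0, -0.1]
gripper_width: 0.0
grip_force: 0.0
```

```bash
python3 - <<'E'
from h import *
c=snap('wrist','w8');st()
# rectify the z=const plane to stage mm (1 px = 1mm) and print brightness
def rect(c,f,xs,ys,z):
    g=cv2.cvtColor(cv2.imread(f),cv2.COLOR_BGR2GRAY)
    uv=np.array([[proj(c,[*(R@np.array([x,y])/1000+t),z]) for y in ys] for x in xs],np.float32)
    return cv2.remap(g,uv[...,0].copy(),uv[...,1].copy(),1)
c0=dict(np.load('pics/w6.npz'))
ys=np.arange(0,100,3);print('y   ',*ys)
for z,xs in((.0185,[-16]),(.0395,[-17])):
  for cc,f in((c0,'pics/w6.png'),(c,'pics/w8.png')):
    for r in rect(cc,f,xs,ys,z): print(z,f[5:7],*r)
xs=np.arange(-30,0,1);print('x',*xs)
for cc,f in((c0,'pics/w6.png'),(c,'pics/w8.png')):
  for y in (-20,0):print('lip y',y,f[5:7],*rect(cc,f,xs,[y],.028)[:,0])
E
```

```text
stage [-82.5  27.7] z 0.1184 yaw -0.07 F [ 0.4 -0.7  0.7] 15.2167
y    0 3 6 9 12 15 18 21 24 27 30 33 36 39 42 45 48 51 54 57 60 63 66 69 72 75 78 81 84 87 90 93 96 99
0.0185 w6 78 80 81 79 78 82 80 82 80 78 153 170 173 170 172 141 73 60 109 122 105 66 66 66 65 64 65 46 51 66 64 64 69 124
0.0185 w8 81 82 83 79 76 69 64 67 67 68 66 67 67 66 66 68 62 69 66 65 63 175 173 174 181 178 182 188 188 193 198 191 163 150
0.0395 w6 80 78 79 81 79 80 79 79 77 77 152 168 172 170 171 72 67 94 124 107 65 66 64 64 66 56 39 66 64 62 60 125 147 147
0.0395 w8 81 82 80 82 80 68 70 68 67 67 67 66 67 65 66 39 66 67 67 64 181 178 178 180 179 180 182 183 180 181 170 150 148 150
x -30 -29 -28 -27 -26 -25 -24 -23 -22 -21 -20 -19 -18 -17 -16 -15 -14 -13 -12 -11 -10 -9 -8 -7 -6 -5 -4 -3 -2 -1
lip y -20 w6 166 168 166 166 166 167 168 167 167 172 136 78 79 81 81 80 82 80 81 84 45 81 90 96 104 91 83 93 92 95
lip y 0 w6 163 164 164 164 164 164 164 164 164 164 171 115 73 78 80 79 80 78 82 74 48 85 91 94 105 91 103 117 126 119
lip y -20 w8 168 168 169 168 168 168 169 168 169 171 183 83 79 83 81 83 82 83 84 64 50 82 91 97 102 88 93 93 94 93
lip y 0 w8 162 163 163 163 163 164 164 164 164 166 171 90 77 80 78 78 79 80 82 60 49 84 91 98 102 93 121 125 125 126
```

```bash
python3 - <<'E'
from h import *
def prof(n,x,ys,z):
    c=dict(np.load(f'pics/{n}.npz'));g=cv2.cvtColor(cv2.imread(f'pics/{n}.png'),cv2.COLOR_BGR2GRAY)
    uv=np.array([[proj(c,[*(R@np.array([x,y])/1000+t),z]) for y in ys]],np.float32)
    return cv2.remap(g,uv[...,0].copy(),uv[...,1].copy(),1)[0]
y=np.arange(40,63,1);print(*y)
for x in(-18,-15): print('w8 stud',*prof('w8',x,y,.0395)); print('w6 +32 ',*prof('w6',x,y+32,.0395)); print('w6 +33 ',*prof('w6',x,y+33,.0395))
y=np.arange(6,22);print(*y);
for x in(-19,-17): print('w8 tip',*prof('w8',x,y,.0185));
for x in(-19,-17):print('w6 tip +30..',*prof('w6',x,y+32,.0185))
E
```

```text
40 41 42 43 44 45 46 47 48 49 50 51 52 53 54 55 56 57 58 59 60 61 62
w8 stud 65 65 65 66 61 38 59 65 65 66 66 66 65 64 64 65 64 62 51 148 180 179 176
w6 +32  64 63 54 51 38 27 38 48 55 63 63 63 65 64 64 64 63 61 60 86 112 127 142
w6 +33  63 54 51 38 27 38 48 55 63 63 63 65 64 64 64 63 61 60 86 112 127 142 150
w8 stud 67 66 66 67 64 38 52 67 68 67 68 66 67 67 66 65 66 66 61 81 87 85 84
w6 +32  66 65 66 61 55 42 39 48 57 63 67 66 65 64 63 63 64 62 65 96 107 132 144
w6 +33  65 66 61 55 42 39 48 57 63 67 66 65 64 63 63 64 62 65 96 107 132 144 148
6 7 8 9 10 11 12 13 14 15 16 17 18 19 20 21
w8 tip 88 86 115 136 138 141 114 58 62 63 64 60 63 65 65 64
w8 tip 84 82 80 79 80 82 71 62 69 70 75 71 66 68 68 66
w6 tip +30.. 170 171 171 171 172 172 159 134 93 58 62 64 63 62 73 91
w6 tip +30.. 170 171 171 172 172 173 159 131 92 60 64 69 67 64 74 93
```

The stud centre is at y≈52 and the bolt tip at y≈12, so the bolt is fully across. The carrier has not moved from home. I'll hand it in.

```bash
python3 -c "
from rig import order
print(order.close_job())"
```

```text
the job is handed in; nothing more can be done
None
```

The carrier is home against the stop bar and the bolt is fully across behind its tail; I handed the job in at about 15 s, with the robot clear of everything and no verdict returned.

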